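# Make up two laundry-room kits from the stock

### The job

Make up the two laundry kits from the stock on the folding table: in the blue tray, the scrubbing brush goes in the long compartment and the green-capped bottle and the orange-lidded jar go in the two square pockets (one in each, either way round); in the yellow tray, the blue-capped bottle and the violet carton go in the two pockets (one in each, either way round). Stand every item upright and flat on the tray floor, near the middle of its compartment, never knock anything over, and leave the red-capped bottle and the black-lidded jar where they are.

Things in the scene. Friction and masses are not known exactly. Their poses are not given: they have to be found in the camera images.
- blue_tray: Blue tray fixed to the table, left or right of the stock: 164 (x) by 172 (y) mm, yaw within 0.25 rad; walls, dividers 24 mm high, 4 mm thick. Long compartment on its -x (robot's) side: 72 (x) by 164 (y) mm, middle at x -42, y 0. Two square pockets on its +x side: 80 by 80 mm, middles at x 38, y 42 and -42. Origin: centre of its underside; z up; inner floor at z 4 mm.
- yellow_tray: Yellow tray fixed to the table, on the other side of the stock from the blue tray: 108 (x) by 172 (y) mm, yaw within 0.25 rad; walls, divider 24 mm high, 4 mm thick. Two pockets of 100 (x) by 80 (y) mm, middles at x 0, y 42 and -42 mm. Origin: centre of its underside; z up; inner floor at z 4 mm.
- green_bottle: Loose upright bottle: pale green round body 52 mm across to 56 mm height, shoulder narrowing to 73 mm, green cap 34 mm across from 73 mm to the top at 105 mm, green band round the body. About 0.2 kg. Origin: centre of its underside; z up; round, yaw of no account. Goes in the blue tray.
- orange_jar: Loose upright round jar: pale grey body 58 mm across with orange band, orange lid 60 mm across from 52 mm to the top at 75 mm. About 0.2 kg. Origin: centre of its underside; z up; yaw of no account. Goes in the blue tray.
- brush: Loose wooden scrubbing brush on its bristles: cream bristles 97 by 40 mm, 20 mm high; wooden back 105 (x) by 46 (y) mm, 20 to 38 mm high; above it a grip bar along x, 92 mm long, 20 mm wide, 58 to 76 mm high, on posts at x 36 and -36. About 0.2 kg. Origin: centre of its underside; z up; yaw within 0.9 rad at the start. Goes in the blue tray.
- blue_bottle: Loose upright bottle: pale blue round body 52 mm across to 56 mm height, shoulder narrowing to 73 mm, blue cap 34 mm across from 73 mm to the top at 105 mm, blue band round the body. About 0.2 kg. Origin: centre of its underside; z up; round, yaw of no account. Goes in the yellow tray.
- carton: Loose rigid upright violet carton of dryer sheets with a white band: 80 (x) by 44 (y) mm, 75 mm high. About 0.2 kg. Origin: centre of its underside; z up; yaw within 0.8 rad at the start. Goes in the yellow tray.
- red_bottle: Loose upright bottle: pale red round body 52 mm across to 56 mm height, shoulder narrowing to 73 mm, red cap 34 mm across from 73 mm to the top at 105 mm, red band round the body. About 0.2 kg. Origin: centre of its underside; z up; round, yaw of no account. In no kit: it stays where it is.
- black_jar: Loose upright round jar: pale grey body 58 mm across with black band, black lid 60 mm across from 52 mm to the top at 75 mm. About 0.2 kg. Origin: centre of its underside; z up; yaw of no account. In no kit: it stays where it is.

How it is judged (in metres and radians):
At the end, for the whole second after the job is handed in: All at rest, upright (0.12 rad), on the tray floors, within these (tray x, y) of a compartment's middle: brush 17, 34 mm; green-capped bottle, orange-lidded jar 16, 16; blue-capped bottle 27, 17; carton 20, 21. Red-capped bottle and black-lidded jar upright, within 30 mm of their start (z of each of green_bottle, orange_jar, brush in the frame of blue_tray below 0.01 m and angle between each of green_bottle, orange_jar, brush, blue_bottle, carton, red_bottle, black_jar's own z axis and vertical below 0.12 rad and linear speed of each of green_bottle, orange_jar, brush, blue_bottle, carton below 0.02 m/s and angular speed of each of green_bottle, orange_jar, brush, blue_bottle, carton below 0.2 rad/s and x of green_bottle in the frame of blue_tray between 0.022 and 0.054 m and (y of green_bottle in the frame of blue_tray between -0.058 and -0.026 m or y of green_bottle in the frame of blue_tray between 0.026 and 0.058 m) and x of orange_jar in the frame of blue_tray between 0.022 and 0.054 m and (y of orange_jar in the frame of blue_tray between -0.058 and -0.026 m or y of orange_jar in the frame of blue_tray between 0.026 and 0.058 m) and x of brush in the frame of blue_tray between -0.059 and -0.025 m and y of brush in the frame of blue_tray between -0.034 and 0.034 m and z of each of blue_bottle, carton in the frame of yellow_tray below 0.01 m and x of blue_bottle in the frame of yellow_tray between -0.027 and 0.027 m and (y of blue_bottle in the frame of yellow_tray between -0.059 and -0.025 m or y of blue_bottle in the frame of yellow_tray between 0.025 and 0.059 m) and x of carton in the frame of yellow_tray between -0.02 and 0.02 m and (y of carton in the frame of yellow_tray between -0.063 and -0.021 m or y of carton in the frame of yellow_tray between 0.021 and 0.063 m) and distance of each of red_bottle, black_jar from where it was at the start of the episode below 0.03 m); the robot touches nothing.
It fails at once if a stock item is knocked over (tilted more than 0.6 rad) (angle between any of green_bottle, blue_bottle, red_bottle, orange_jar, black_jar, brush, carton's own z axis and vertical above 0.6 rad).
It fails at once if the red-capped bottle or the black-lidded jar is moved more than 30 mm from its place (distance of any of red_bottle, black_jar from where it was at the start of the episode above 0.03 m).
It also fails if it takes over 128 s, if anything falls off the work surface, if the arm or the gripper's body presses on something with over 40 N, if the wrist force passes 120 N, or if a joint passes its speed limit or range.

### The arm

A 6-joint arm with a two-finger parallel gripper is mounted at the origin on the work surface. World frame = base frame: x ahead of the robot, y to its left, z up, the work surface at z = 0. Lengths are in m, angles in degrees, forces in N, time in s.
With the tool pointing down it reaches from about 0.4 to 0.825 m from the base axis. Payload 7 kg.
Tool frame: the origin (TCP) lies on the centre line of the jaws, within the pads' length; the fingertips stand 19 mm ahead of it and the grasp point (between the pads) is the TCP (r.tip_extent is the distance from the TCP to the fingertips, in m); z points along the fingers, y is the line along which they close (so a half turn about z gives the same grasp; the last joint's range is limited). The gripper opens to 88 mm and grips with 3 to 60 N. Pads are 19 mm wide; open, the fingers measure 130 mm over their backs; the gripper's body (78 mm by 193 mm) begins 47 mm behind the grasp point.
Start: joints at [-56.717, 20.546, 0.682, 0, -70.136, -16.507], TCP at [0.195, -0.646, 0.212] pointing down, gripper open.
Joint ranges: [-176.03, 176.03], [-82.01, 121.73], [-58.28, 71.71], [-173.87, 95.51], [-174.79, -0.11], [-173.66, 173.66]. Speed limits (degrees/s): [136.94, 136.94, 172.46, 180, 180, 180].

### API

Orientations are given as [roll, pitch, yaw] about the fixed x, y, z axes, in that order (R = Rz(yaw) Ry(pitch) Rx(roll)).
In Python, from plant import r gives the robot as it stands. The module is installed in compiled form; this text tells all that it offers.
- The arm moves only by the tool jog_arm, never from a script. Its argument "deltas" is a list that holds one entry, the list of rows, each a list of 5 numbers: the opening, from -1 (shut) to 1 (fully open), then the shift along the world's x, y, z in cm, then the turn about the world's z in rad. In form: [[[claw, dx, dy, dz, turn], ...]]. A call has 1 to 8 rows; each row shifts and turns the commanded pose from where the row before left it; what a row does not reach is not made up. A row lasts 1/8 s, in which the tool goes at most 62.5 mm and 10.7 degrees, less where a joint would pass 70% of its speed; a pose out of reach is approached as far as the arm can. A call with a gripper value outside its range is refused whole. The fingers move at their own pace and stop on an object; "force" is the grip in N (left out, the last holds). Time passes only in rows, so rows that do not move let the fingers close. It gives the time, the measured TCP pose, the force, the opening and the grip force at its end, in the units of the state.
- r.get_state(): the state, without advancing time (a new reading comes with each control period).
- r.capture(name): name is "side" or "top"; returns the picture (384x512x3 uint8, blue, green, red); there is no depth.
- r.camera_info(name): a dict with "fx", "fy", "cx", "cy" (pixels), "view" (4x4, takes a point from world to camera coordinates). Camera axes: x right, y up, looking along -z (the intrinsics and any distortion apply to the point x, -y, -z); pixel columns grow to the right and rows downward; lengths in m; the calibration is good to about 2 mm. A picture is of the moment at which its call begins. camera_info takes no time and is no camera call.
- r.close_job(): hands the job in; it is judged then, once.
The state is a dict: "time_s": time; "joints": joint angles; "qd": joint speeds; "joint_torque": joint torques, N m; "tcp_pos": TCP position; "eef_rot": TCP orientation; "contact_force": force on the tool from outside, world axes, zero at the start; "moment": the same for the moment, N m; "gripper_width": finger opening in m; "gripper_force": force on a finger pad.
Only numpy, scipy, OpenCV 4.12 (cv2) and the standard library are available. Lean on these libraries where they do the work, as an engineer would, in place of code of your own. Each camera call takes 0.05 s, during which the arm holds its last target. There are 200 camera calls.

## Working session

There is one attempt and no reset: what is moved stays moved. The work goes in short steps, Python scripts to look and compute and a tool call to move; the robot and the scene stay as the last step left them, time stands still between calls to the robot, and variables do not carry over. Pictures are saved under pics/ and viewed, at most 14 in all, crops included, and the job is handed in when it is done.

Besides the shell and the picture viewer there is one more tool, called after "Call:" as a command line: name --argument value ..., lists and objects as JSON in quotes. jog_arm: Moves the arm, as the interface text tells. Its arguments: {"type":"object","properties":{"deltas":{"type":"array"},"force":{"type":"number"}},"required":["deltas"]}

```bash
mkdir -p pics
python3 - <<'E'
from plant import r
import cv2,numpy as np
for n in("top","side"):
    im=r.capture(n); cv2.imwrite(f"pics/{n}0.png",im)
    c=r.camera_info(n); print({k:(np.round(v,3).tolist()) for k,v in c.items() if not isinstance(v,str)})
s=r.get_state();print(s["time_s"],s["tcp_pos"],s["eef_rot"],s["gripper_width"],r.tip_extent)
E
```

```text
{'fx': 388.834, 'fy': 388.834, 'cx': 256.414, 'cy': 189.567, 'view': [[-0.0, -1.0, 0.013, -0.005], [0.998, 0.001, 0.057, -0.554], [-0.057, 0.013, 0.998, -1.082], [0.0, 0.0, 0.0, 1.0]]}
{'fx': 463.417, 'fy': 463.417, 'cx': 256.538, 'cy': 194.79, 'view': [[0.959, -0.284, -0.026, -0.561], [0.164, 0.475, 0.865, -0.131], [-0.233, -0.833, 0.502, -0.902], [0.0, 0.0, 0.0, 1.0]]}
0.1 [ 0.19464928 -0.64582913  0.21109087] [ 1.79911251e+02 -9.05748924e-03 -1.63232746e+02] 0.08763768370978088 0.019
```

View pics/top0.png

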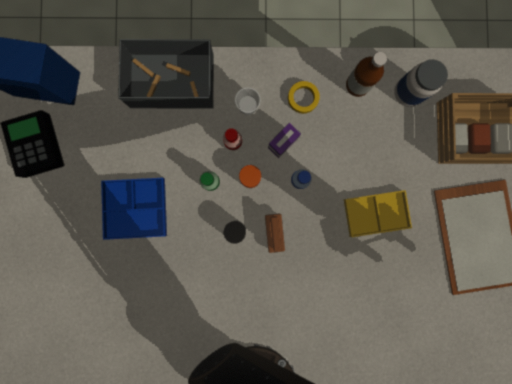

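View pics/side0.png

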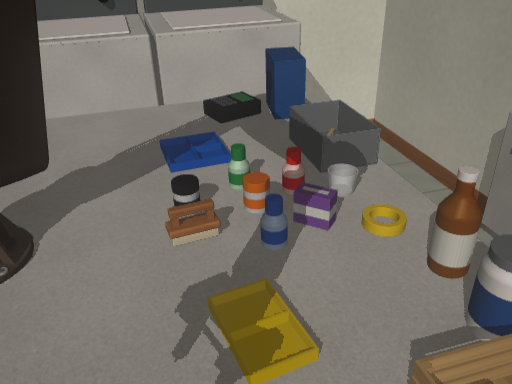

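The top view shows the blue tray at about (134,208) and the yellow at (378,213). The stock is green (209,181), orange (250,177), red (232,139), violet (285,139), blue (302,179), brush (276,233) and black jar (235,232). The side view agrees.

```bash
cat > h.py <<'E'
from plant import r
import cv2,numpy as np
def ray(n,uv,z):
    c=r.camera_info(n);V=np.array(c["view"]);R,t=V[:3,:3],V[:3,3]
    uv=np.atleast_2d(np.array(uv,float));d=np.c_[(uv[:,0]-c["cx"])/c["fx"],-(uv[:,1]-c["cy"])/c["fy"],-np.ones(len(uv))]@R
    o=-R.T@t;return o+d*((z-o[2])/d[:,2])[:,None]
def proj(n,P):
    c=r.camera_info(n);V=np.array(c["view"]);p=np.atleast_2d(P)@V[:3,:3].T+V[:3,3]
    return np.c_[c["cx"]-c["fx"]*p[:,0]/p[:,2],c["cy"]+c["fy"]*p[:,1]/p[:,2]]
def blob(im,h0,h1,s0,box,v0=30,v1=255):
    hsv=cv2.cvtColor(im,cv2.COLOR_BGR2HSV);m=cv2.inRange(hsv,(h0,s0,v0),(h1,255,v1))
    k=np.zeros_like(m);x0,y0,x1,y1=box;k[y0:y1,x0:x1]=m[y0:y1,x0:x1]
    cs,_=cv2.findContours(k,cv2.RETR_EXTERNAL,cv2.CHAIN_APPROX_NONE);return max(cs,key=cv2.contourArea)
E
python3 - <<'E'
from h import *
im=cv2.imread("pics/top0.png")
S={"green":(50,85,100,(195,165,225,195),.105),"blue":(105,125,120,(288,165,318,195),.105),"red":(0,180,120,(218,122,246,154),.105),
"orange":(3,20,150,(234,160,266,192),.075),"violet":(125,155,60,(262,118,306,162),.075),"brush":(0,20,80,(260,205,292,260),.076),"black":(0,180,0,(218,216,252,248),.075),
"bt":(105,125,120,(95,170,172,245),.024),"yt":(18,35,120,(338,185,416,245),.024)}
for k,(a,b,s,box,z) in S.items():
    c=blob(im,a,b,s,box,v0=0 if k=="black" else 30,v1=60 if k=="black" else 255)
    W=ray("top",c[:,0,:],z)[:,:2]
    print(k,cv2.contourArea(c),np.round(cv2.minEnclosingCircle((W*1000).astype(np.float32)),1) if 0 else [np.round(q,1) for q in cv2.minAreaRect((W*1000).astype(np.float32))], [round(q,1) for q in np.ravel(cv2.minEnclosingCircle((W*1000).astype(np.float32))[0])])
a=cv2.resize(im[110:265,95:225],None,fx=3.8,fy=3.8,interpolation=cv2.INTER_CUBIC)
b=cv2.resize(im[110:265,225:420],None,fx=3.8,fy=3.8,interpolation=cv2.INTER_CUBIC)
cv2.imwrite("pics/c1.png",a);cv2.imwrite("pics/c2.png",b)
E
```

```text
green 111.5 [array([576.1, 124.8]), array([31.3, 31.1]), np.float64(0.4)] [np.float64(576.6), np.float64(125.7)]
blue 100.5 [array([ 582.8, -125.9]), array([28.7, 28.8]), np.float64(89.6)] [np.float64(581.8), np.float64(-126.4)]
red 134.5 [array([691.4,  63.1]), array([36.9, 31.3]), np.float64(0.2)] [np.float64(690.6), np.float64(63.4)]
orange 356.5 [array([587.3,  14.5]), array([57.5, 57.6]), np.float64(63.4)] [np.float64(587.0), np.float64(14.8)]
violet 448.5 [array([687.6, -78.7]), array([42., 79.]), np.float64(45.1)] [np.float64(688.3), np.float64(-78.1)]
brush 585.0 [array([435.6, -51.8]), array([100.6,  44.6]), np.float64(5.5)] [np.float64(435.2), np.float64(-51.3)]
black 361.5 [array([439. ,  55.8]), array([58.3, 55.5]), np.float64(89.9)] [np.float64(440.0), np.float64(54.9)]
bt 3542.0 [array([502.3, 338.2]), array([162.5, 173.8]), np.float64(2.9)] [np.float64(501.2), np.float64(338.6)]
yt 2313.5 [array([ 487.1, -344.3]), array([109.2, 176.1]), np.float64(8.6)] [np.float64(486.5), np.float64(-343.8)]
```

View pics/c1.png

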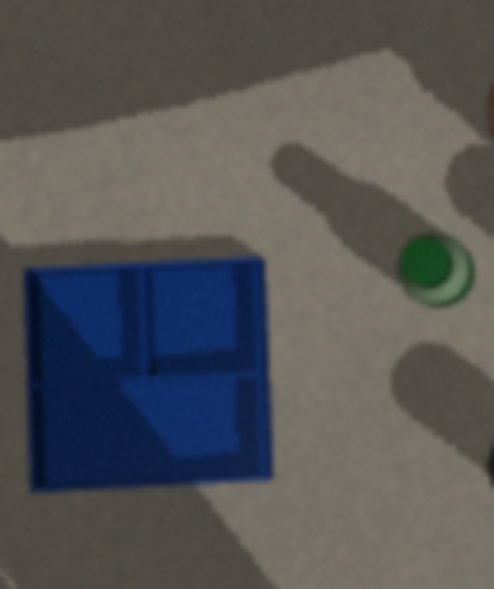

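View pics/c2.png

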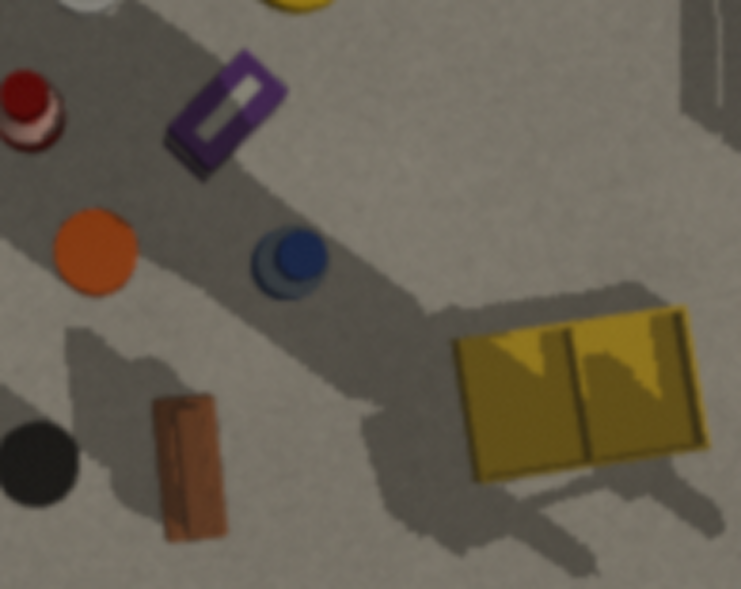

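The crops show clean shapes. The brush's grip bar is the bright right-hand stripe, around image (279,233). Next I refine the bar and cross-check everything in the side view.

Run:
```python
from h import *
im=cv2.imread("pics/top0.png");sd=cv2.imread("pics/side0.png")
m=cv2.cvtColor(im,cv2.COLOR_BGR2HSV)
for y in (222,233,244): print(m[y,262:290,2].tolist())
P={"green":[.576,.125,.105],"blue":[.5825,-.126,.105],"red":[.691,.063,.105],"orange":[.587,.0145,.075],"violet":[.6876,-.0787,.075],"brush":[.4355,-.054,.076],"black":[.439,.055,.075]}
T={"bt":((.502,.340),2.9,.082,.086),"yt":((.487,-.346),8.6,.054,.086)}
for k,p in P.items():
    q=proj("side",p)[0];cv2.drawMarker(sd,tuple(int(v) for v in np.round(q)),(255,255,255),0,7)
for k,((x,y),a,hx,hy) in T.items():
    a=np.radians(a);c,s=np.cos(a),np.sin(a)
    C=[[x+c*u-s*v,y+s*u+c*v,.024] for u,v in((hx,hy),(-hx,hy),(-hx,-hy),(hx,-hy))]
    for I,n in((sd,"side"),(im,"top")): cv2.polylines(I,[np.round(proj(n,C)*16).astype(np.int32)],True,(255,255,255),1,shift=4)
o=cv2.resize(sd[120:384,140:360],None,fx=2.25,fy=2.25,interpolation=cv2.INTER_CUBIC);cv2.imwrite("pics/s1.png",o)
```

```text
[84, 84, 79, 65, 61, 64, 66, 69, 72, 68, 81, 88, 92, 93, 91, 91, 93, 99, 101, 101, 101, 113, 120, 119, 119, 119, 119, 120]
[84, 83, 82, 77, 65, 63, 65, 67, 74, 81, 71, 80, 89, 92, 95, 91, 92, 94, 99, 99, 98, 102, 112, 117, 119, 121, 120, 120]
[84, 82, 82, 81, 77, 69, 64, 65, 67, 68, 65, 64, 79, 91, 93, 94, 93, 93, 92, 95, 96, 100, 107, 115, 117, 117, 116, 116]
```

View pics/s1.png

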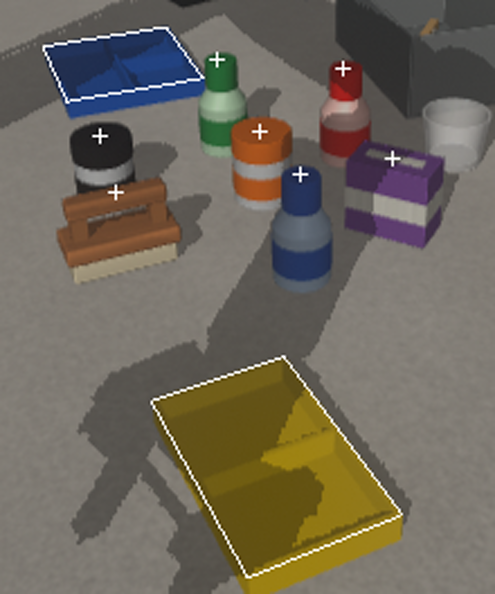

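Call:
jog_arm --deltas '[[[0.14,3,6,0,0],[0.14,3,6,0,0],[0.14,3,6,0,0],[0.14,3,6,0,-0.1],[0.14,3,6,0,-0.1],[0.14,3,6,0,0],[0.14,3,6,0,0],[0.14,3,6,0,0]]]'

```text
time_s: 1.1
tcp_pos: [0.4188, -0.1971, 0.2121]
eef_rot: [-180.0, 0.0, -174.7]
contact_force: [1.9, -1.4, -1.8]
gripper_width: 0.0503
gripper_force: 0.0
```

The overlays fit the trays and tops. Corrected for the brush's back height, the brush is at about (0.430,-0.0535), yaw 5.5°. Next: brush pickup.

Call:
jog_arm --deltas '[[[0.14,0.4,5,0,0],[0.14,0.4,5,0,0],[0.14,0.3,4.4,-2,0],[0.14,0,0,-4,0],[0.14,0,0,-4,0],[0.14,0,0,-3,0],[0.14,0,0,-1.5,0],[0.14,0,0,0,0]]]' --force 25

```text
time_s: 2.1
tcp_pos: [0.4283, -0.0553, 0.0659]
eef_rot: [-180.0, -0.2, -174.7]
contact_force: [0.2, -0.5, -0.0]
gripper_width: 0.0502
gripper_force: 0.0
```

Call:
jog_arm --deltas '[[[-1,0,0,0,0],[-1,0,0,0,0],[-1,0,0,0,0],[-1,0,0,0,0],[-1,0,0,0,0],[-1,0,0,1,0],[-1,0,0,2,0],[-1,0,0,3,0]]]' --force 25

```text
time_s: 3.1
tcp_pos: [0.4289, -0.0552, 0.1277]
eef_rot: [-180.0, -0.1, -174.7]
contact_force: [0.1, 0.6, 0.5]
gripper_width: 0.0009
gripper_force: 0.0
```

The gripper closed on nothing, so I look before acting.

Run:
```python
from h import *
t=r.capture("top");s=r.capture("side")
cv2.imwrite("pics/side1.png",s);cv2.imwrite("pics/top1.png",t)
o=np.hstack([cv2.resize(s[100:300,130:330],(600,600),interpolation=cv2.INTER_CUBIC)])
cv2.imwrite("pics/v1.png",o)
```

```text
(no output)
```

View pics/v1.png

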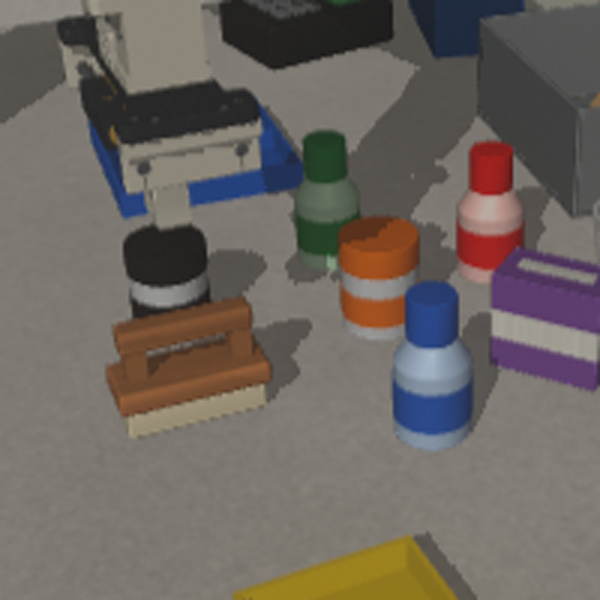

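The view shows the brush untouched, with the bar's middle near side pixel (191,208). The closed fingertips show near (188,176), up and behind. I check this against the calibration.

Run:
```python
from h import *
s=r.get_state();print(s["tcp_pos"],s["time_s"])
p=s["tcp_pos"];print("tip proj side",proj("side",[p[0],p[1],p[2]-.019]),"top",proj("top",[p[0],p[1],p[2]]))
print("brush bar proj",proj("side",[.43,-.0535,.076]),proj("top",[.43,-.0535,.038]))
print("black lid",proj("side",[.439,.055,.075]))
print("side px bar top middle on z=.072",ray("side",[191,208],.07))
im=cv2.imread("pics/top1.png");cv2.imwrite("pics/v2.png",cv2.resize(im[130:290,180:340],(640,600)[:1]+(640,) if 0 else (600,600),interpolation=cv2.INTER_CUBIC))
```

```text
[ 0.4315902  -0.05466304  0.13042509] 3.2
tip proj side [[187.24430677 189.71449255]] top [[276.98562926 235.52472127]]
brush bar proj [[188.16543013 205.11789895]] [[274.35319152 234.05590467]]
black lid [[184.31850858 180.30538522]]
side px bar top middle on z=.072 [[ 0.43461033 -0.05630944  0.07      ]]
```

View pics/v2.png

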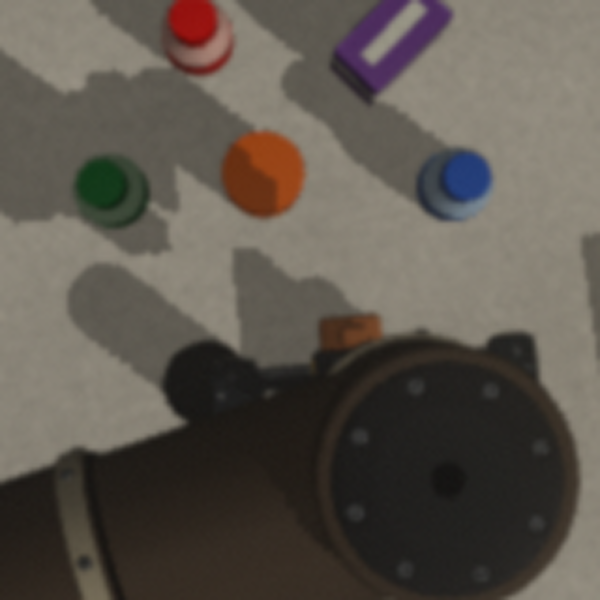

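The calibration agrees: the dark fingertips are lost against the black lid, and the bar is below the tool. The likely cause is that I lifted before the slow fingers had closed. I'll retry with more closing time.

Call:
jog_arm --deltas '[[[0.14,0,0,0,0],[0.14,0,0,0,0],[0.14,0,0,0,0],[0.14,0,0,0,0],[0.14,0,0,0,0],[0.14,0,0,0,0],[0.14,0,0,0,0],[0.14,0,0,0,0]]]'

```text
time_s: 4.2
tcp_pos: [0.4294, -0.055, 0.127]
eef_rot: [180.0, 0.0, -174.7]
contact_force: [0.7, -0.4, 0.8]
gripper_width: 0.0494
gripper_force: 0.0
```

Call:
jog_arm --deltas '[[[0.14,0,0,-2,0],[0.14,0,0,-2,0],[0.14,0,0,-1.5,0],[0.14,0,0,-0.8,0],[0.14,0,0,0,0],[-1,0,0,0,0],[-1,0,0,0,0],[-1,0,0,0,0]]]' --force 25

```text
time_s: 5.2
tcp_pos: [0.4296, -0.055, 0.0643]
eef_rot: [180.0, 0.0, -174.7]
contact_force: [-0.2, 0.2, 0.5]
gripper_width: 0.0255
gripper_force: 0.0
```

Call:
jog_arm --deltas '[[[-1,0,0,0,0],[-1,0,0,0,0],[-1,0,0,0,0]]]'

```text
time_s: 5.58
tcp_pos: [0.4294, -0.055, 0.064]
eef_rot: [-180.0, -0.0, -174.7]
contact_force: [-0.3, 0.2, 0.4]
gripper_width: 0.0011
gripper_force: 0.0
```

Run:
```python
from h import *
s=r.capture("side");t=r.capture("top");p=r.get_state()["tcp_pos"];print(p)
for dz in(-.019,0,.047):print(proj("side",[p[0],p[1],p[2]+dz]))
cv2.imwrite("pics/side2.png",s)
o=np.hstack([cv2.resize(s[120:260,130:230],(400,560),interpolation=cv2.INTER_CUBIC),cv2.resize(t[185:285,200:271+29],(400,400),interpolation=cv2.INTER_CUBIC).__class__(np.zeros((560,400,3),np.uint8)) if 0 else cv2.copyMakeBorder(cv2.resize(t[190:290,225:325],(400,400),interpolation=cv2.INTER_CUBIC),0,160,0,0,cv2.BORDER_CONSTANT)])
cv2.imwrite("pics/v3.png",o)
```

```text
[ 0.42939983 -0.05503504  0.0639524 ]
[[189.53978723 218.70631115]]
[[188.59699592 210.70879437]]
[[186.17905122 190.1978359 ]]
```

View pics/v3.png

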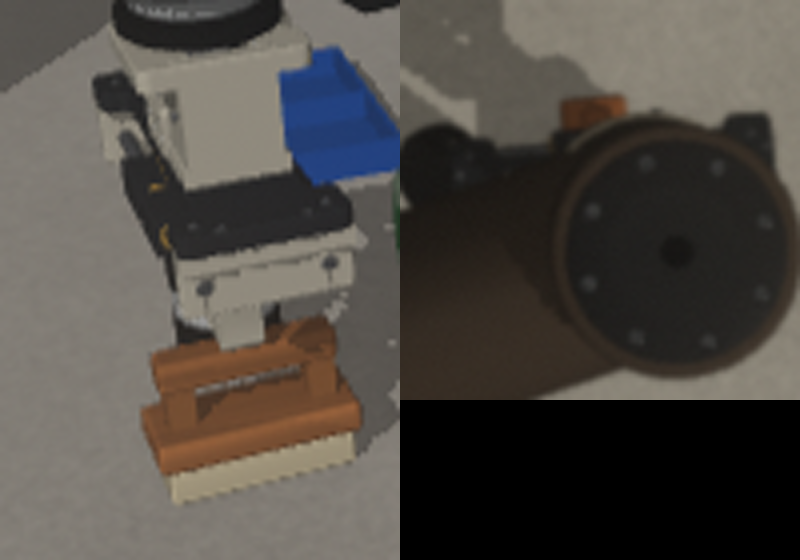

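The finger looks cut off at the bar's top edge, about (190,206) in the side view. I need to know whether it is behind the bar or above it, so I check pixel differences against the first image.

Run:
```python
from h import *
a=cv2.imread("pics/side0.png").astype(int);b=cv2.imread("pics/side1.png").astype(int);c=cv2.imread("pics/side2.png").astype(int)
for col in(184,187,190):
  print("col",col)
  print([a[y,col].sum()//3 for y in range(166,200)]);print([b[y,col].sum()//3 for y in range(166,200)])
for col in(186,190,194):
  print("col",col)
  print([b[y,col].tolist() for y in range(200,214)]);print([c[y,col].tolist() for y in range(200,222)])
s=r.get_state();print(s["contact_force"],s["moment"],s["gripper_width"])
```

```text
col 184
[np.int64(75), np.int64(76), np.int64(76), np.int64(76), np.int64(102), np.int64(118), np.int64(122), np.int64(122), np.int64(73), np.int64(34), np.int64(33), np.int64(33), np.int64(33), np.int64(32), np.int64(33), np.int64(33), np.int64(33), np.int64(32), np.int64(33), np.int64(34), np.int64(35), np.int64(35), np.int64(35), np.int64(36), np.int64(35), np.int64(36), np.int64(35), np.int64(36), np.int64(36), np.int64(67), np.int64(134), np.int64(149), np.int64(150), np.int64(150)]
[np.int64(124), np.int64(124), np.int64(124), np.int64(126), np.int64(127), np.int64(128), np.int64(129), np.int64(130), np.int64(131), np.int64(121), np.int64(77), np.int64(40), np.int64(35), np.int64(35), np.int64(35), np.int64(35), np.int64(34), np.int64(34), np.int64(35), np.int64(35), np.int64(36), np.int64(36), np.int64(36), np.int64(36), np.int64(36), np.int64(36), np.int64(36), np.int64(36), np.int64(35), np.int64(66), np.int64(130), np.int64(147), np.int64(147), np.int64(147)]
col 187
[np.int64(75), np.int64(76), np.int64(76), np.int64(83), np.int64(114), np.int64(121), np.int64(122), np.int
[... 2930 characters left out ...]
], [47, 72, 108], [48, 72, 107], [46, 70, 105]]
col 194
[[46, 48, 50], [33, 35, 38], [44, 65, 99], [46, 69, 104], [45, 68, 103], [46, 69, 105], [51, 80, 123], [52, 83, 128], [51, 80, 122], [49, 75, 115], [46, 71, 108], [45, 70, 107], [47, 72, 110], [65, 78, 97]]
[[118, 130, 135], [120, 132, 138], [120, 134, 139], [123, 136, 141], [125, 139, 144], [103, 114, 119], [61, 75, 94], [49, 78, 120], [52, 82, 125], [50, 78, 118], [48, 73, 111], [48, 72, 109], [48, 74, 113], [67, 80, 100], [70, 77, 84], [50, 60, 76], [44, 65, 97], [46, 70, 107], [46, 71, 107], [46, 71, 106], [47, 70, 105], [49, 71, 108]]
[ 0.30245219 -0.60568201 -0.57910967] [-0.01050067 -0.03889469 -0.02231362] 0.00037738726949900994
```

The finger overlaps the bar's top face but not its front face. So the real tips are about 30 mm higher than reported, just above the bar, and I can't trust the stated height. I'll probe gently downward for contact.

Call:
jog_arm --deltas '[[[-1,0,0,-0.2,0],[-1,0,0,-0.1,0],[-1,0,0,0,0]]]'

```text
time_s: 6.05
tcp_pos: [0.4295, -0.055, 0.0617]
eef_rot: [-180.0, 0.0, -174.7]
contact_force: [-4.0, 1.0, 12.3]
gripper_width: 0.0005
gripper_force: 6.1
```

Contact at reading 0.062–0.063 with the bar top at 0.076, so true tip z is about the reading plus 13 mm, a 31 mm offset. I check for an x,y offset too.

Run:
```python
from h import *
print(ray("side",[186.5,176.3],.1425),ray("side",[189.5,206.8],.0765))
for z in(.11,.14,.17):print(z,proj("side",[.43-.0,-.151,z]),proj("top",[[.43,-.151,z],[.43,.041,z]]))
```

```text
[[ 0.43275262 -0.05830027  0.1425    ]] [[ 0.4313923  -0.06155805  0.0765    ]]
0.11 [[195.08661249 215.88334884]] [[313.95095049 235.62798902]
 [239.14550846 235.69610402]]
0.14 [[193.48361215 201.35388047]] [[315.88635064 236.36585602]
 [238.76684993 236.43798341]]
0.17 [[191.81959378 186.27134946]] [[317.94526027 237.15081073]
 [238.3639627  237.22733242]]
```

Call:
jog_arm --deltas '[[[0.14,0,0,0.8,0],[0.14,0,0,1,0],[0.14,0,0,0,0],[0.14,0,0,0,0],[0.14,0,0,0,0],[0.14,0,0,0,0],[0.14,0,0,0,0],[0.14,0,0,0,0]]]'

```text
time_s: 7.05
tcp_pos: [0.4294, -0.055, 0.0789]
eef_rot: [-180.0, -0.0, -174.7]
contact_force: [-0.2, 0.2, 0.0]
gripper_width: 0.0503
gripper_force: 0.0
```

The whole gripper is about 31 mm higher than reported (true z = reading + 0.031), and x,y are fine. I apply this from here on: reading 0.036 for the bar.

Call:
jog_arm --deltas '[[[0.14,0,0,-2,0],[0.14,0,0,-1.5,0],[0.14,0,0,-0.8,0],[0.14,0,0,0,0],[-1,0,0,0,0],[-1,0,0,0,0],[-1,0,0,0,0],[-1,0,0,0,0]]]' --force 25

```text
time_s: 8.05
tcp_pos: [0.4295, -0.055, 0.0362]
eef_rot: [180.0, 0.0, -174.7]
contact_force: [0.2, -1.1, 1.3]
gripper_width: 0.0198
gripper_force: 25.0
```

Call:
jog_arm --deltas '[[[-1,0,0,0,0],[-1,0,0,0,0],[-1,0,0,0,0]]]'

```text
time_s: 8.43
tcp_pos: [0.4296, -0.0551, 0.0361]
eef_rot: [-180.0, 0.0, -174.7]
contact_force: [-1.3, -1.5, 6.6]
gripper_width: 0.0197
gripper_force: 25.0
```

Call:
jog_arm --deltas '[[[-1,0,0,1,0],[-1,0,0,3,0],[-1,0,0,4,0],[-1,0,0,4,0],[-1,0,2,0,0],[-1,0.5,4,0,0.15],[-1,0.5,5,0,0.17],[-1,0.5,5,0,0.17]]]'

```text
time_s: 9.43
tcp_pos: [0.4441, 0.1063, 0.1565]
eef_rot: [180.0, 0.0, -146.3]
contact_force: [1.5, -0.5, -1.2]
gripper_width: 0.0195
gripper_force: 25.0
```

Call:
jog_arm --deltas '[[[-1,0.5,5,0,0.17],[-1,0.5,5,0,0.17],[-1,0.5,5,0,0.17],[-1,0,4,0,0.17],[-1,0,3,0,0.17],[-1,0,1.3,0,0.17],[-1,0,0,0,0.01],[-1,0,0,0,0]]]'

```text
time_s: 10.42
tcp_pos: [0.4591, 0.3373, 0.1559]
eef_rot: [180.0, -0.0, -87.8]
contact_force: [1.2, 0.2, -1.4]
gripper_width: 0.0197
gripper_force: 25.0
```

Call:
jog_arm --deltas '[[[-1,0,0,-4,0],[-1,0,0,-4,0],[-1,0,0,-2,0],[-1,0,0,-1,0],[-1,0,0,-0.4,0],[-1,0,0,-0.1,0],[-1,0,0,0,0]]]'

```text
time_s: 11.3
tcp_pos: [0.4597, 0.3383, 0.0418]
eef_rot: [-180.0, 0.1, -87.6]
contact_force: [0.0, -0.7, -1.2]
gripper_width: 0.0197
gripper_force: 25.0
```

Call:
jog_arm --deltas '[[[0,0,0,0,0],[0,0,0,0,0],[0,0,0,0,0],[0,0,0,0,0],[0,0,0,2,0],[0,0,0,4,0],[0.8,0,0,4,0],[0.8,0,0,3,0]]]'

```text
time_s: 12.3
tcp_pos: [0.4597, 0.3382, 0.1729]
eef_rot: [-179.9, 0.1, -87.6]
contact_force: [1.3, 0.7, -0.3]
gripper_width: 0.0585
gripper_force: 0.0
```

Call:
jog_arm --deltas '[[[1,1.7,-4.4,0,0],[1,2,-5,0,0],[1,2,-5,0,0],[1,2,-5,0,0],[1,2,-5,0,0],[1,2,-5,0,0],[1,1,-3,0,0],[1,0,0,0,0]]]'

```text
time_s: 13.3
tcp_pos: [0.5867, 0.0118, 0.1706]
eef_rot: [180.0, -0.0, -87.8]
contact_force: [-0.8, 0.2, 0.4]
gripper_width: 0.0872
gripper_force: 0.0
```

Call:
jog_arm --deltas '[[[1,0,0,-4,0],[1,0,0,-4,0],[1,0,0,-3.5,0],[1,0,0,-1.7,0],[1,0,0,-0.5,0],[1,0,0,0,0],[-1,0,0,0,0],[-1,0,0,0,0]]]'

```text
time_s: 14.3
tcp_pos: [0.587, 0.0141, 0.035]
eef_rot: [-179.9, 0.0, -87.6]
contact_force: [-0.1, 0.9, -0.3]
gripper_width: 0.073
gripper_force: 0.0
```

Call:
jog_arm --deltas '[[[-1,0,0,0,0],[-1,0,0,0,0],[-1,0,0,0,0],[-1,0,0,0,0]]]'

```text
time_s: 14.8
tcp_pos: [0.587, 0.0141, 0.0345]
eef_rot: [-179.9, 0.0, -87.6]
contact_force: [0.2, -0.2, 4.7]
gripper_width: 0.0594
gripper_force: 25.0
```

Call:
jog_arm --deltas '[[[-1,0,0,1,0],[-1,0,0,3,0],[-1,0,0,4,0],[-1,0,0,4,0],[-1,0,2,1,0],[-1,-0.5,4,0,0],[-1,-0.9,5,0,0],[-1,-0.9,5,0,0]]]'

```text
time_s: 15.8
tcp_pos: [0.5618, 0.1755, 0.1627]
eef_rot: [179.9, -0.0, -87.6]
contact_force: [0.8, 0.4, -2.4]
gripper_width: 0.0595
gripper_force: 25.0
```

Call:
jog_arm --deltas '[[[-1,-0.9,5,0,0],[-1,-0.9,5,0,0],[-1,-0.8,5,0,0],[-1,0,4,0,0],[-1,0,2,0,0],[-1,0,0,0,0]]]'

```text
time_s: 16.55
tcp_pos: [0.5363, 0.3849, 0.1624]
eef_rot: [179.9, -0.1, -87.5]
contact_force: [-0.5, -0.7, -2.1]
gripper_width: 0.0596
gripper_force: 25.0
```

Call:
jog_arm --deltas '[[[-1,0,0,-4,0],[-1,0,0,-4,0],[-1,0,0,-2.5,0],[-1,0,0,-1.5,0],[-1,0,0,-0.4,0],[-1,0,0,-0.1,0],[-1,0,0,0,0]]]'

```text
time_s: 17.42
tcp_pos: [0.5379, 0.3844, 0.0401]
eef_rot: [-179.9, 0.1, -87.6]
contact_force: [0.7, -0.1, -2.3]
gripper_width: 0.0594
gripper_force: 25.0
```

Call:
jog_arm --deltas '[[[-1,0,0,-0.1,0],[-1,0,0,0,0],[0.7,0,0,0,0],[0.7,0,0,0,0],[0.7,0,0,0,0],[0.7,0,0,3,0],[0.7,0,0,4,0],[0.7,0,0,5,0]]]'

```text
time_s: 18.42
tcp_pos: [0.5369, 0.3834, 0.1583]
eef_rot: [179.9, -0.1, -87.6]
contact_force: [-0.2, 0.8, 0.4]
gripper_width: 0.0747
gripper_force: 0.0
```

Call:
jog_arm --deltas '[[[0.5,0.6,-4,2,0],[0.5,0.6,-5,2,0],[0.5,0.6,-5,0,0],[0.5,0.6,-5,0,0],[0.5,0.7,-4,0,0],[0.5,0.7,-2.9,0,0],[0.5,0,0,0,0]]]'

```text
time_s: 19.3
tcp_pos: [0.5756, 0.1232, 0.1982]
eef_rot: [-180.0, -0.0, -87.7]
contact_force: [0.4, 0.1, 0.1]
gripper_width: 0.0657
gripper_force: 0.0
```

Call:
jog_arm --deltas '[[[0.5,0,0,-4,0],[0.5,0,0,-4,0],[0.5,0,0,-3.5,0],[0.5,0,0,-2,0],[0.5,0,0,-0.5,0],[0.5,0,0,0,0],[-1,0,0,0,0],[-1,0,0,0,0]]]'

```text
time_s: 20.3
tcp_pos: [0.5759, 0.1253, 0.0589]
eef_rot: [-179.9, 0.0, -87.6]
contact_force: [-0.4, 0.9, 0.6]
gripper_width: 0.0513
gripper_force: 0.0
```

Call:
jog_arm --deltas '[[[-1,0,0,0,0],[-1,0,0,0,0],[-1,0,0,0,0],[-1,0,0,0,0],[-1,0,0,0,0],[-1,0,0,0,0]]]'

```text
time_s: 21.05
tcp_pos: [0.5757, 0.1251, 0.0582]
eef_rot: [-180.0, 0.0, -87.6]
contact_force: [0.2, -0.4, 3.1]
gripper_width: 0.0339
gripper_force: 25.0
```

Call:
jog_arm --deltas '[[[-1,0,0,1,0],[-1,0,0,3,0],[-1,0,0,4,0],[-1,-0.4,2,2,0],[-1,-1,5,0,0],[-1,-1,5,0,0],[-1,-1,4,0,0],[-1,0,1.5,0,0]]]'

```text
time_s: 22.05
tcp_pos: [0.54, 0.3017, 0.1576]
eef_rot: [179.9, -0.0, -87.5]
contact_force: [0.3, -0.7, -2.6]
gripper_width: 0.0335
gripper_force: 25.0
```

Call:
jog_arm --deltas '[[[-1,0,0,-1,0],[-1,0,0,-4,0],[-1,0,0,-2.5,0],[-1,0,0,-1.2,0],[-1,0,0,-0.7,0],[-1,0,0,-0.1,0],[-1,0,0,0,0]]]'

```text
time_s: 22.92
tcp_pos: [0.5419, 0.3002, 0.0638]
eef_rot: [-179.9, 0.0, -87.6]
contact_force: [0.1, -0.0, -3.2]
gripper_width: 0.0334
gripper_force: 25.0
```

Call:
jog_arm --deltas '[[[-1,0,0,-0.15,0],[-1,0,0,0,0],[0.3,0,0,0,0],[0.3,0,0,0,0],[0.3,0,0,0,0],[0.3,0,0,3,0],[0.3,0,0,4,0],[0.3,0,0,4,0]]]'

```text
time_s: 23.92
tcp_pos: [0.5413, 0.2998, 0.1725]
eef_rot: [180.0, -0.0, -87.6]
contact_force: [1.0, 0.7, -0.0]
gripper_width: 0.0569
gripper_force: 0.0
```

Call:
jog_arm --deltas '[[[0.6,2,-4.9,0,0.15],[0.6,2,-5,0,0.15],[0.6,2,-5,0,0.15],[0.6,2,-5,0,0.15],[0.6,2,-5,0,0.145],[0.6,2,-5,0,0],[0.6,2,-5,0,0],[0.6,0.6,-3,0,0]]]'

```text
time_s: 24.92
tcp_pos: [0.6879, -0.0816, 0.1709]
eef_rot: [180.0, 0.0, -45.0]
contact_force: [-0.4, 1.2, 0.1]
gripper_width: 0.0702
gripper_force: 0.0
```

Run:
```python
from h import *
s=r.capture("side");t=r.capture("top");st=r.get_state();print(st["tcp_pos"],st["eef_rot"])
cv2.imwrite("pics/v4.png",cv2.resize(np.hstack([s[100:320,100:360],cv2.resize(t[120:280,90:260],(234,220))]),None,fx=1.6,fy=1.6,interpolation=cv2.INTER_CUBIC))
def tr(p): 
    a=np.radians(2.9);d=np.array(p)-[.502,.340];return np.round([d[0]*np.cos(a)+d[1]*np.sin(a),-d[0]*np.sin(a)+d[1]*np.cos(a)],4)
for k,(h0,h1,sat,z) in {"green":(50,85,100,.109),"orange":(3,20,150,.079)}.items():
    try:
        c=blob(t,h0,h1,sat,(90,150,180,250)); (x,y),rad=cv2.minEnclosingCircle((ray("top",c[:,0,:],z)[:,:2]).astype(np.float32));print(k,x,y,rad,tr((x,y)))
    except Exception as e:print(k,e)
```

```text
[ 0.68750914 -0.08232991  0.17074145] [ 1.79940611e+02  1.86897718e-02 -4.51078350e+01]
green 0.5420568585395813 0.298958420753479 0.018611708655953407 [ 0.0379 -0.043 ]
orange 0.5381641387939453 0.3745012879371643 0.038757629692554474 [0.0379 0.0326]
```

View pics/v4.png

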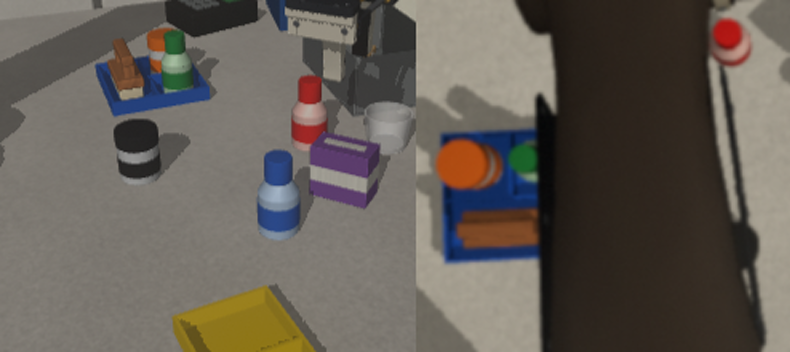

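The blue tray kit looks right: brush, jar and green bottle are upright in their compartments. Next is the carton.

Call:
jog_arm --deltas '[[[0.6,0,0,0,0],[0.6,0,0,-4,0],[0.6,0,0,-4,0],[0.6,0,0,-3,0],[0.6,0,0,-2,0],[0.6,0,0,-0.6,0],[0.6,0,0,0,0],[-1,0,0,0,0]]]'

```text
time_s: 26.02
tcp_pos: [0.6882, -0.0786, 0.0368]
eef_rot: [-179.9, -0.1, -44.9]
contact_force: [-0.4, 0.3, 0.8]
gripper_width: 0.0647
gripper_force: 0.0
```

Call:
jog_arm --deltas '[[[-1,0,0,0,0],[-1,0,0,0,0],[-1,0,0,0,0],[-1,0,0,0,0],[-1,0,0,0,0],[-1,0,0,0,0]]]'

```text
time_s: 26.78
tcp_pos: [0.6877, -0.0791, 0.036]
eef_rot: [-180.0, -0.0, -44.9]
contact_force: [-0.4, 1.7, 5.8]
gripper_width: 0.0437
gripper_force: 25.0
```

```bash
python3 -c "
from plant import r
s=r.get_state();print(s['joints'],s['eef_rot'])"
```

```text
[ 9.52831983e+00  3.02452736e+01 -8.45981155e+00  1.47505182e-02
 -5.12590908e+01  3.55558910e+01] [-1.79977550e+02 -3.01957138e-02 -4.49065678e+01]
```

Call:
jog_arm --deltas '[[[-1,0,0,1,0],[-1,0,0,3,0],[-1,0,0,4,0],[-1,0,0,4,0],[-1,0,0,1,0]]]'

```text
time_s: 27.4
tcp_pos: [0.6889, -0.079, 0.1691]
eef_rot: [-179.8, -0.2, -44.9]
contact_force: [-0.4, 0.1, -1.3]
gripper_width: 0.0443
gripper_force: 25.0
```

Call:
jog_arm --deltas '[[[-1,-1,-1.5,0,0.1],[-1,-2.5,-3.9,0,0.14],[-1,-3,-4.5,0,0.14],[-1,-3,-5,0,0.14],[-1,-3,-5,0,0.14],[-1,-3,-5,0,0.14],[-1,-3,-4,0,0.135],[-1,-1,-2,0,0]]]'

```text
time_s: 28.4
tcp_pos: [0.4901, -0.3895, 0.1647]
eef_rot: [-179.9, 0.1, 8.6]
contact_force: [1.1, 0.1, -1.6]
gripper_width: 0.0439
gripper_force: 25.0
```

Call:
jog_arm --deltas '[[[-1,0,0,0,0],[-1,0,0,-4,0],[-1,0,0,-4,0],[-1,0,0,-2.5,0],[-1,0,0,-1.5,0],[-1,0,0,-0.5,0],[-1,0,0,-0.1,0],[-1,0,0,0,0]]]'

```text
time_s: 29.4
tcp_pos: [0.4932, -0.3882, 0.0403]
eef_rot: [180.0, -0.1, 8.7]
contact_force: [0.3, -0.5, -1.2]
gripper_width: 0.044
gripper_force: 25.0
```

Call:
jog_arm --deltas '[[[-1,0,0,-0.1,0],[-1,0,0,0,0],[0.35,0,0,0,0],[0.35,0,0,0,0],[0.35,0,0,0,0],[0.35,0,0,3,0],[0.35,0,0,5,0],[0.35,0,0,6,0]]]'

```text
time_s: 30.4
tcp_pos: [0.4916, -0.3877, 0.1788]
eef_rot: [-179.9, 0.1, 8.7]
contact_force: [1.2, -0.0, 0.7]
gripper_width: 0.059
gripper_force: 0.0
```

Call:
jog_arm --deltas '[[[0.4,1.4,3.2,2,0],[0.4,1.5,5,0,0],[0.4,1.5,5,0,0],[0.4,1.5,5,0,0],[0.4,1.5,5,0,0],[0.4,1.5,3,0,0],[0.4,0,0,0,0],[0.4,0,0,0,0]]]'

```text
time_s: 31.4
tcp_pos: [0.5811, -0.1262, 0.1983]
eef_rot: [180.0, 0.0, 8.7]
contact_force: [-1.2, -0.9, -0.7]
gripper_width: 0.0618
gripper_force: 0.0
```

Call:
jog_arm --deltas '[[[0.4,0,0,-4,0],[0.4,0,0,-4,0],[0.4,0,0,-4,0],[0.4,0,0,-1.7,0],[0.4,0,0,-0.5,0],[0.4,0,0,0,0],[-1,0,0,0,0],[-1,0,0,0,0]]]'

```text
time_s: 32.4
tcp_pos: [0.582, -0.126, 0.0575]
eef_rot: [180.0, -0.1, 8.7]
contact_force: [-0.2, 0.2, -0.8]
gripper_width: 0.0467
gripper_force: 0.0
```

Call:
jog_arm --deltas '[[[-1,0,0,0,0],[-1,0,0,0,0],[-1,0,0,0,0],[-1,0,0,0,0],[-1,0,0,0,0]]]'

```text
time_s: 33.02
tcp_pos: [0.5819, -0.1261, 0.057]
eef_rot: [180.0, -0.1, 8.7]
contact_force: [-0.9, -0.7, 4.4]
gripper_width: 0.0338
gripper_force: 25.0
```

Call:
jog_arm --deltas '[[[-1,0,0,1,0],[-1,0,0,4,0],[-1,0,0,4,0],[-1,-1.1,-2.4,1,0],[-1,-2.5,-4.5,0,0],[-1,-2.5,-4.5,0,0],[-1,-2.5,-4.5,0,0],[-1,-1.5,-2,0,0]]]'

```text
time_s: 34.02
tcp_pos: [0.4783, -0.3064, 0.1561]
eef_rot: [-179.9, 0.1, 8.5]
contact_force: [0.4, 0.4, -2.6]
gripper_width: 0.0334
gripper_force: 25.0
```

Call:
jog_arm --deltas '[[[-1,0,0,0,0],[-1,0,0,-4,0],[-1,0,0,-3,0],[-1,0,0,-1.6,0],[-1,0,0,-0.7,0],[-1,0,0,-0.2,0],[-1,0,0,0,0]]]'

```text
time_s: 34.9
tcp_pos: [0.4811, -0.3052, 0.0623]
eef_rot: [180.0, -0.1, 8.7]
contact_force: [0.5, 0.3, -2.2]
gripper_width: 0.0335
gripper_force: 25.0
```

Lower the last bit, release, rise and back off for a final look.

Call:
jog_arm --deltas '[[[-1,0,0,-0.15,0],[-1,0,0,0,0],[0.2,0,0,0,0],[0.2,0,0,0,0],[0.2,0,0,0,0],[0.2,0,0,3,0],[0.2,0,0,5,0],[0.2,0,0,6,0]]]'

```text
time_s: 35.9
tcp_pos: [0.4796, -0.3048, 0.2006]
eef_rot: [-179.9, 0.1, 8.7]
contact_force: [1.4, -0.2, -0.9]
gripper_width: 0.0529
gripper_force: 0.0
```

Call:
jog_arm --deltas '[[[0.2,0,5,0,0],[0.2,0,5,0,0],[0.2,0,5,0,0],[0.2,0,5,0,0],[0.2,-1,5,0,0],[0.2,-1,4,0,0],[0.2,0,0,0,0],[0.2,0,0,0,0]]]'

```text
time_s: 36.9
tcp_pos: [0.4605, -0.015, 0.2]
eef_rot: [180.0, -0.0, 8.7]
contact_force: [0.9, -0.0, -0.0]
gripper_width: 0.0528
gripper_force: 0.0
```

Run:
```python
from h import *
s=r.capture("side");t=r.capture("top")
cv2.imwrite("pics/v5.png",cv2.resize(np.hstack([s[100:384,60:360],t[100:384,85:425]]),(800,355),interpolation=cv2.INTER_AREA))
def tr(p,o,a):
    a=np.radians(a);d=np.array(p)-o;return np.round([d[0]*np.cos(a)+d[1]*np.sin(a),-d[0]*np.sin(a)+d[1]*np.cos(a)],3)
B=((.502,.340),2.9,(95,165,172,245));Y=((.487,-.346),8.6,(338,175,420,245))
for k,(h0,h1,sat,z,(o,a,box)) in {"green":(50,85,100,.109,B),"orange+brush":(3,20,150,.079,B),"brush":(0,20,80,.06,(B[0],B[1],(95,208,172,245))),"blue":(105,125,120,.109,Y),"violet":(125,155,60,.079,Y)}.items():
    try:
        c=blob(t,h0,h1,sat,box);W=ray("top",c[:,0,:],z)[:,:2].astype(np.float32)*1000
        (x,y),wh,an=cv2.minAreaRect(W);print(k,round(x),round(y),np.round(wh),round(an),tr((x/1000,y/1000),o,a))
    except Exception as e:print(k,e)
```

```text
green 543 299 [34. 36.] 1 [ 0.039 -0.043]
orange+brush 461 332 [ 39. 105.] 3 [-0.042 -0.006]
brush 460 338 [ 43. 108.] 3 [-0.042  0.   ]
blue 482 -303 [29. 28.] 90 [0.001 0.043]
violet 496 -384 [77. 46.] 9 [ 0.003 -0.039]
```

View pics/v5.png

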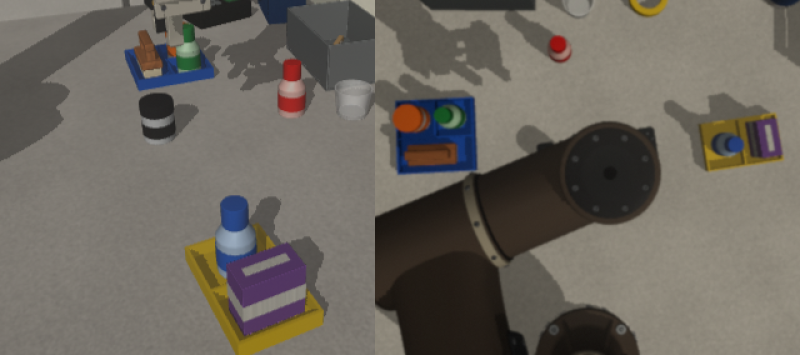

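All five items stand upright near the middle of their compartments. The red bottle and black jar are unmoved in the side view, and the gripper is clear. I'm handing in.

```bash
python3 -c "
from plant import r
print(r.close_job())"
```

```text
the job is handed in; nothing more can be done
None
```

Both kits are made up and handed in at about 37 s of the 128 s; the final pictures showed all five items upright in their compartments and the red bottle and black jar unmoved, but the hand-in returned no verdict, and the reported tool height read about 31 mm low, which I corrected for after two missed grasps on the brush.

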